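# Hang the shears and the tape reel on the first-aid stands

## Robot

A 6-joint arm with a two-finger parallel gripper is mounted at the origin on the work surface. World frame = base frame: x ahead of the robot, y to its left, z up, the work surface at z = 0. Lengths are in m, angles in rad, forces in N, time in s.
With the tool pointing down it reaches from about 0.375 to 0.9 m from the base axis. Payload 3.1 kg.
Tool frame: the origin (TCP) lies on the centre line of the jaws, within the pads' length; the fingertips stand 8 mm ahead of it and the grasp point (between the pads) lies 11 mm behind it; z points along the fingers, y is the line along which they close (so a half turn about z gives the same grasp; the last joint's range is limited). The gripper opens to 87 mm and grips with 3 to 60 N. Pads are 19 mm wide; open, the fingers measure 117 mm over their backs; the gripper's body (75 mm by 190 mm) begins 51 mm behind the grasp point.
Start: joints at [1.133, 0.527, 1.433, -0, 1.181, -0.178], TCP at [0.16, 0.604, 0.231] pointing down, gripper open.
Joint ranges: [-3.08, 3.08], [-0.75, 2.2], [0.22, 2.44], [-1.43, 4.57], [0, 2.65], [-2.85, 2.85]. Speed limits (rad/s): [2.79, 2.79, 3.14, 3.14, 3.14, 3.14].

## Interface

Orientations are given as a unit quaternion [x, y, z, w].
In Python, from rig import robot gives the robot as it stands. The module is installed in compiled form; this text tells all that it offers.
- The arm moves only by the tool send_rows, never from a script. Its argument "increments" is one flat list of numbers, 7 for each row, row after row: the turn, a rotation vector about the world's x, y, z in rad, then the shift along the world's x, y, z in cm, then the opening, from 0 (shut) to 1 (fully open). A call has 1 to 20 rows; each row shifts and turns the commanded pose from where the row before left it; what a row does not reach is not made up. A row lasts 1/12 s, in which the tool goes at most 41.7 mm and 7.16 degrees, less where a joint would pass 70% of its speed; a pose out of reach is approached as far as the arm can. A call is refused whole if a number of a shift passes 4.17 or a number of a turn 0.125, either way. A call with a gripper value outside its range is refused whole. The fingers move at their own pace and stop on an object; "newtons" is the grip in N (left out, the last holds). Time passes only in rows, so rows that do not move let the fingers close. It gives the time, the measured TCP pose, the force, the opening and the grip force at its end, in the units of the state.
- robot.get_obs(): the state, without advancing time (a new reading comes with each control period).
- robot.camera(name): name is "scene" or "top" or "wrist"; returns a dict with "image" (400x640x3 uint8, red, green, blue), "range_z" (400x640 float32, m along the optical axis (not along the pixel's ray), 0 where there is no reading), "fx", "fy", "cx", "cy" (pixels), "dist_coeffs" ([k1, k2, p1, p2, k3] as OpenCV has them; the pictures are not rectified), "R" (3x3) and "t" (3): a world point X has camera coordinates R X + t. Camera axes: x right, y down, z forward; pixel columns grow to the right and rows downward; lengths in m; the calibration is good to about 2 mm. A picture is of the moment at which its call begins.
- robot.hand_in(): hands the job in; it is judged then, once.
The state is a dict: "time": time; "q": joint angles; "joint_velocities": joint speeds; "joint_torque": joint torques, N m; "position": TCP position; "tool_rot": TCP orientation; "ft_force": force on the tool from outside, world axes, zero at the start; "moment": the same for the moment, N m; "grip_width": finger opening in m; "grip_force": force on a finger pad.
Only numpy, scipy, OpenCV 4.12 (cv2) and the standard library are available. Lean on these libraries where they do the work, as an engineer would, in place of code of your own. Each camera call takes 0.05 s, during which the arm holds its last target. There are 200 camera calls.

## Task

Tidy the first-aid kit: take the shears that lie across the tape reel and hang them by their larger finger ring on the thin peg, points down the slope, then slip the tape reel onto the thick post of the other leaning stand, both fully home against the sloping board. Leave the other kit contents and the bottles and packs around where they stand.

Things in the scene. Friction and masses are not known exactly. Their poses are not given: they have to be found in the camera images.
- shears: Closed bandage shears, 170 x 73 x 8 mm, steel blades, two black finger rings, 120 g; start flat, 35 mm up, rings on the tape reel, blades on the yellow carton. Origin: underside at the pivot; x from rings (-81 mm) to points (+85), z up. Grip the pivot block: 40 long (x) by 20 wide (y) by 8 mm, centred on the origin, over a 39 mm gap between reel and carton. Blade beyond: 16, then 10 mm wide.
- shears_eye (a point): Centre of the larger finger ring, at (-60, 15, 4) mm in the shears' frame, axis along the shears' z. Hole 25 mm in diameter, outside 42 mm; the bar of the ring is round, 8 mm thick. The smaller ring beside it (hole 13 mm, on the -y side) is not the one to hang by.
- shears_tip (a point): Points of the shears, at (85, 0, 4) mm in the shears' frame.
- reel: Blue tape reel with a steel core, lying flat in the kit under the shears' rings: a ring 62 mm outside diameter, 30 mm bore, 30 mm high, about 80 g. Origin: centre of its underside, z along its axis. Grip it across the outside.
- thin_peg: Thin steel peg, 11 mm dia, 50 mm long, tapered end, on one of two alike white leaning stands (they swap places and turn). Origin: foot of the peg on the sloping board, 100 mm above the worktop; z out along the peg, 28 deg from vertical, towards the robot; x up the slope, y across. Board: 90 mm wide (y), from x = -135 mm (low end) to +40 mm.
- thick_post: The thick steel post, 20 mm in diameter, 50 mm long with a tapered end, on the other stand. Frame and board as for the thin peg.
- kit: White open first-aid tray, 260 x 320 mm outside, walls 50 mm high and 5 mm thick, floor 5 mm thick; its red lid lies folded back flat beyond it (on the +x side, 25 mm high, to x = 323 mm). Fixed. Origin: centre of the underside; x, y along its sides.
- carton: Yellow carton in the kit, 80 x 66 x 30 mm, under the shears' blades. Origin: centre of its underside.
- roll_a: White bandage roll standing in the kit, 52 mm in diameter, 50 mm high. Origin: centre of its underside.
- roll_b: Second bandage roll like roll_a, 52 mm in diameter, 50 mm high. Origin: centre of its underside.
- bottle: Amber bottle standing on the worktop, 60 mm in diameter, 150 mm high. Origin: centre of its underside.
- cream: White and green cream carton standing on end, 45 x 60 mm, 100 mm high. Origin: centre of its underside.
- jar: White jar, 64 mm in diameter, 80 mm high. Origin: centre of its underside.
- tissues: Pack of tissues lying on the worktop, 105 x 50 x 26 mm. Origin: centre of its underside.

How it is judged:
On the way, in this order (a step that is already met when the one before it is completed fails the run):
1. the shears hang by their larger ring on the thin peg, lying home on the sloping board (ring centre within 10 mm of the board), points down the slope (x of shears_eye in the frame of thin_peg between -0.009 and 0.009 m and y of shears_eye in the frame of thin_peg between -0.009 and 0.009 m and z of shears_eye in the frame of thin_peg between -0.002 and 0.01 m and angle between the z axis of shears and the z axis of thin_peg, either way round below 0.15 rad and x of shears_tip in the frame of thin_peg below -0.09 m), for 0.2 s.
2. the tape reel sits on the thick post, its underside within 5 mm of the sloping board (x of reel in the frame of thick_post between -0.008 and 0.008 m and y of reel in the frame of thick_post between -0.008 and 0.008 m and z of reel in the frame of thick_post between -0.003 and 0.005 m and angle between the z axis of reel and the z axis of thick_post, either way round below 0.1 rad), for 0.2 s.
At the end, for the whole second after the job is handed in: Peg inside the shears' larger ring, ring centre under 10 mm above the board (flat on it within 8 degrees), points at least 90 mm down the slope from the peg; the reel is threaded on the thick post, its underside within 5 mm of the board and parallel to it; both let go and at rest (all of step 1 and all of step 2 and linear speed of each of shears, reel below 0.02 m/s); the robot touches nothing.
It fails at once if a bandage roll, the bottle, the cream carton, the jar or the tissues is moved more than 30 mm (distance of any of roll_a, roll_b, bottle, cream, jar, tissues from where it was at the start of the episode above 0.03 m).
It fails at once if the yellow carton in the kit is moved more than 50 mm (distance of carton from where it was at the start of the episode above 0.05 m).
It also fails if it takes over 72 s, if anything falls off the work surface, if the arm or the gripper's body presses on something with over 40 N, if the wrist force passes 120 N, or if a joint passes its speed limit or range.

## Working session

There is one attempt and no reset: what is moved stays moved. The work goes in short steps, Python scripts to look and compute and a tool call to move; the robot and the scene stay as the last step left them, time stands still between calls to the robot, and variables do not carry over. Pictures are saved under pics/ and viewed, at most 10 in all, crops included, and the job is handed in when it is done.

Besides the shell and the picture viewer there is one more tool, called after "Call:" in YAML: its name, and indented under it one key for each argument. send_rows: Moves the arm, as the interface text tells. Its arguments: {"type":"object","properties":{"increments":{"type":"array"},"newtons":{"type":"number"}},"required":["increments"]}

```bash
mkdir -p pics; cat > h.py <<'E'
import numpy as np, cv2
from rig import robot
from scipy.spatial.transform import Rotation as Ro
def cam(n): return robot.camera(n)
def K(c): return np.array([[c['fx'],0,c['cx']],[0,c['fy'],c['cy']],[0,0,1.]])
def ray(c,uv):
    p=cv2.undistortPoints(np.array(uv,float).reshape(-1,1,2),K(c),np.array(c['dist_coeffs'],float)).reshape(-1,2)
    d=np.c_[p,np.ones(len(p))]; R=np.array(c['R']);t=np.array(c['t'])
    return -R.T@t, d@R
def plane(c,uv,z):
    o,d=ray(c,uv); return o+d*((z-o[2])/d[:,2])[:,None]
def depthpts(c,mask=None):
    z=c['range_z']; m=(z>0) if mask is None else (mask>0)&(z>0)
    v,u=np.nonzero(m); o,d=ray(c,np.c_[u,v]); return o+d*z[v,u][:,None],np.c_[u,v]
def save(c,n): cv2.imwrite('pics/'+n,cv2.cvtColor(c['image'],cv2.COLOR_RGB2BGR))
def load(n):
    import pickle; return pickle.load(open(n,'rb'))
def dump(c,n):
    import pickle; pickle.dump(c,open(n,'wb'))
E
python3 - <<'E'
from h import *
o=robot.get_obs(); print({k:np.round(v,3) for k,v in o.items()})
for n in('scene','top','wrist'):
    c=cam(n); save(c,n+'0.png'); dump(c,n+'0.pkl'); print(n,np.round(-np.array(c['R']).T@c['t'],3),np.round(c['R'],2).tolist(),c['fx'])
a=[cv2.imread(f'pics/{n}0.png') for n in('scene','top')]
E
```

```text
{'time': np.float64(0.0), 'q': array([ 1.133,  0.528,  1.434, -0.   ,  1.181, -0.178]), 'joint_velocities': array([ 0.   , -0.001, -0.   , -0.001, -0.001, -0.   ]), 'joint_torque': array([-1.0000e-03, -4.4004e+01, -1.7659e+01,  6.3000e-02,  5.8000e-02,
       -0.0000e+00]), 'position': array([0.16 , 0.604, 0.23 ]), 'tool_rot': array([ 0.129,  0.992, -0.001, -0.   ]), 'ft_force': array([-0.108,  0.21 ,  0.136]), 'moment': array([0.001, 0.03 , 0.   ]), 'grip_force': np.float64(0.0), 'grip_width': np.float64(0.087)}
scene [ 1.281 -0.425  0.684] [[0.55, 0.83, 0.0], [0.47, -0.31, -0.83], [-0.69, 0.46, -0.56]] 417.04316791341967
top [0.476 0.062 1.149] [[0.02, -1.0, 0.0], [-1.0, -0.02, -0.06], [0.06, -0.0, -1.0]] 384.915794570348
wrist [0.084 0.624 0.385] [[0.25, 0.97, -0.0], [0.93, -0.24, 0.29], [0.28, -0.07, -0.96]] 349.3929644783048
```

View pics/top0.png

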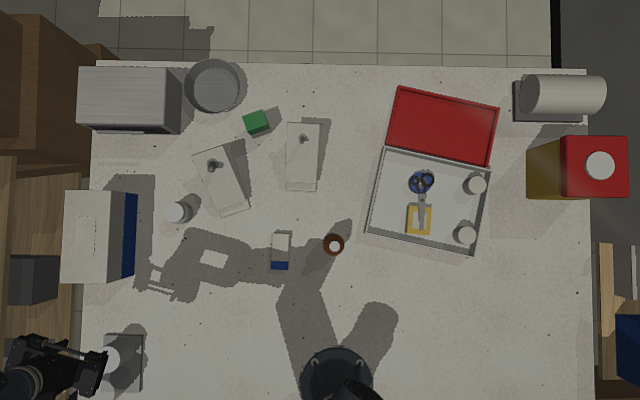

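View pics/scene0.png

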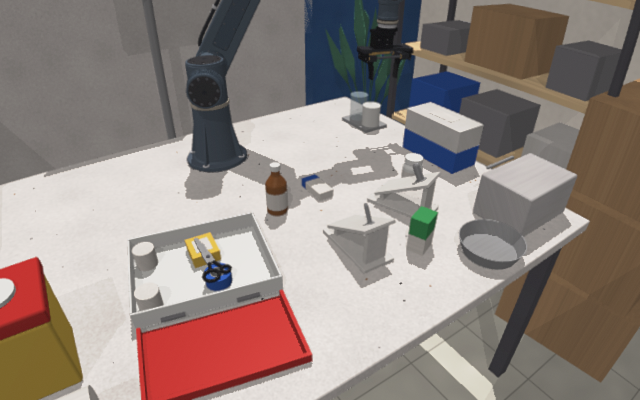

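The top view shows the shears with rings at (421,182) on the blue reel and blades on the yellow carton (419,219). The thin peg is probably at (303,138) and the thick post at (213,165). In the scene view both stands are unobstructed, pegs at (368,213) and (430,180).

```bash
python3 - <<'E'
from h import *
T=load('top0.pkl');S=load('scene0.pkl')
P1,uv1=depthpts(T);P2,uv2=depthpts(S)
m=(abs(P1[:,0]-.5)<.3)&(abs(P1[:,1])<.4); print('table z',np.median(P1[m,2]),len(P1))
for nm,uv in(('A',(303,138)),('B',(213,165))):
    i=np.argmin(((uv1-uv)**2).sum(1)); c=P1[i]; print(nm,c)
    for tag,P in(('top',P1),('scene',P2)):
        q=P[(np.hypot(*(P[:,:2]-c[:2]).T)<.15)&(P[:,2]>.02)]
        # ransac plane with ~28deg normal
        best=0;rng=np.random.default_rng(0)
        for _ in range(600):
            a,b,d=q[rng.choice(len(q),3,False)]; n=np.cross(b-a,d-a);l=np.linalg.norm(n)
            if l<1e-6: continue
            n/=l; n*=np.sign(n[2]) or 1
            if not .82<n[2]<.94: continue
            k=abs((q-a)@n)<.003
            if k.sum()>best: best=k.sum();kk=k
        g=q[kk];ctr=g.mean(0);n=np.linalg.svd(g-ctr)[2][2];n*=np.sign(n[2])
        up=np.array([0,0,1])-n*n[2];up/=np.linalg.norm(up);y=np.cross(n,up)
        L=(q-ctr)@np.c_[up,y,n]
        pk=(L[:,2]>.006)&(L[:,2]<.06)&(abs(L[:,1])<.045)&(abs(L[:,0])<.09)
        w=L[kk]
        f=ctr+up*np.median(L[pk,0])+y*np.median(L[pk,1]) if pk.sum() else None
        print(tag,best,'n',n.round(3),np.degrees(np.arccos(n[2])).round(1),'up yaw',np.degrees(np.arctan2(up[1],up[0])).round(1),'range x',np.percentile(w[:,0],[.5,99.5]).round(3),'y',np.percentile(w[:,1],[.5,99.5]).round(3),'peg',pk.sum(),np.percentile(L[pk],[5,50,95],0).round(4).tolist(),'foot',f)
R,Gn,B=[T['image'][...,k].astype(int) for k in range(3)]
for nm,mk in(('blue',(B>R+50)&(B>Gn+20)),('yellow',(R>B+70)&(Gn>B+40)),('black',(R+Gn+B<130))):
    mk=mk.copy();k=np.zeros_like(mk);k[150:250,370:490]=1;mk&=k
    p,u=depthpts(T,mk);print(nm,len(p),np.percentile(p,[2,50,98],0).round(3).tolist())
img=cv2.imread('pics/top0.png')
c1=cv2.resize(img[155:245,385:460],None,fx=6,fy=6,interpolation=cv2.INTER_CUBIC)
cv2.imwrite('pics/c1.png',c1)
E
```

```text
table z 0.0017361961904591716 254901
A [0.69363862 0.10541808 0.11606193]
top 1641 n [-0.468  0.018  0.883] 28.0 up yaw -2.2 range x [-0.089  0.083] y [-0.044  0.044] peg 29 [[0.0428, -0.0051, 0.0095], [0.0468, -0.0011, 0.036], [0.0493, 0.004, 0.0498]] foot [0.70211044 0.10879239 0.10161162]
scene 659 n [-0.466  0.013  0.885] 27.8 up yaw -1.6 range x [-0.099  0.075] y [-0.039  0.05 ] peg 89 [[0.0314, 0.0011, 0.0091], [0.0368, 0.0044, 0.0283], [0.0397, 0.0096, 0.0475]] foot [0.7016929  0.10716561 0.10067177]
B [0.613086   0.34226852 0.13265417]
top 1626 n [-0.441 -0.162  0.883] 28.0 up yaw 20.1 range x [-0.089  0.084] y [-0.046  0.12 ] peg 79 [[0.0387, -0.0104, 0.0082], [0.0486, -0.0039, 0.0426], [0.0539, 0.0071, 0.0503]] foot [0.62666559 0.35281927 0.10206121]
scene 635 n [-0.432 -0.187  0.882] 28.1 up yaw 23.4 range x [-0.089  0.083] y [-0.04  0.12] peg 120 [[0.036, -0.0034, 0.0088], [0.0458, 0.0015, 0.0287], [0.0519, 0.0094, 0.0487]] foot [0.62622896 0.34986916 0.10158779]
blue 87 [[0.563, -0.263, 0.03], [0.596, -0.237, 0.035], [0.614, -0.211, 0.039]]
yellow 285 [[0.44, -0.263, 0.031], [0.471, -0.223, 0.035], [0.515, -0.199, 0.039]]
black 256 [[0.561, -0.437, 0.003], [0.614, -0.264, 0.027], [0.686, -0.206, 0.046]]
```

View pics/c1.png

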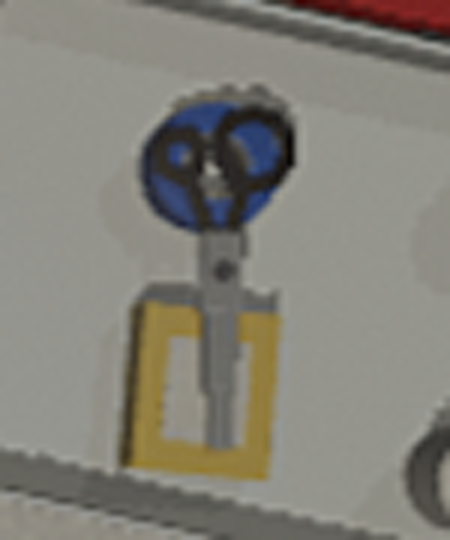

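Crop: pivot screw at about (422,200), points at (421.5,229.5), larger ring on the right, shears' z up. I'll move above the shears.

Call:
send_rows:
  increments: [0, 0, 0.013, 1.6, -3.45, 0.1, 1, 0, 0, 0.013, 1.6, -3.45, 0.1, 1, 0, 0, 0.013, 1.6, -3.45, 0.1, 1, 0, 0, 0.013, 1.6, -3.45, 0.1, 1, 0, 0, 0.013, 1.6, -3.45, 0.1, 1, 0, 0, 0.013, 1.6, -3.45, 0.1, 1, 0, 0, 0.013, 1.6, -3.45, 0.1, 1, 0, 0, 0.013, 1.6, -3.45, 0.1, 1, 0, 0, 0.013, 1.6, -3.45, 0.1, 1, 0, 0, 0.013, 1.6, -3.45, 0.1, 1, 0, 0, 0.013, 1.6, -3.45, 0.1, 1, 0, 0, 0.013, 1.6, -3.45, 0.1, 1, 0, 0, 0.013, 1.6, -3.45, 0.1, 1, 0, 0, 0.013, 1.6, -3.45, 0.1, 1, 0, 0, 0.013, 1.6, -3.45, 0.1, 1, 0, 0, 0.013, 1.6, -3.45, 0.1, 1, 0, 0, 0.013, 1.6, -3.45, 0.1, 1, 0, 0, 0.013, 1.6, -3.45, 0.1, 1, 0, 0, 0.013, 1.6, -3.45, 0.1, 1, 0, 0, 0.013, 1.6, -3.45, 0.1, 1]

```text
time: 1.82
position: [0.4802, -0.0877, 0.2505]
tool_rot: [-0.001, 1.0, 0.0, -0.0]
ft_force: [0.6, 0.8, 0.1]
grip_width: 0.0873
grip_force: 0.0
```

Call:
send_rows:
  increments: [0, 0, 0, 1.5, -3.4, 0, 1, 0, 0, 0, 1.5, -3.4, 0, 1, 0, 0, 0, 1.5, -3.4, 0, 1, 0, 0, 0, 1.5, -3.4, 0, 1, 0, 0, 0, 0, 0, 0, 1, 0, 0, 0, 0, 0, 0, 1]

```text
time: 2.32
position: [0.5401, -0.2236, 0.2498]
tool_rot: [0.001, 1.0, 0.0, -0.0]
ft_force: [-0.1, 0.5, -0.1]
grip_width: 0.0869
grip_force: 0.0
```

```bash
python3 - <<'E'
from h import *
T=load('top0.pkl'); print(plane(T,[(422.2,199.7),(421.5,229.5)],.043))
o=robot.get_obs();print(o['time'],o['q'].round(3),o['position'],o['tool_rot'])
c=cam('wrist');save(c,'w1.png');dump(c,'w1.pkl')
E
```

```text
[[ 0.5359767  -0.23822577  0.043     ]
 [ 0.45049307 -0.23634989  0.043     ]]
2.3167 [-0.584  0.451  1.514  0.     1.176 -2.153] [ 0.54013203 -0.22364843  0.24979035] [ 8.19541857e-04  9.99999605e-01  2.43229781e-04 -2.43256449e-04]
```

View pics/w1.png

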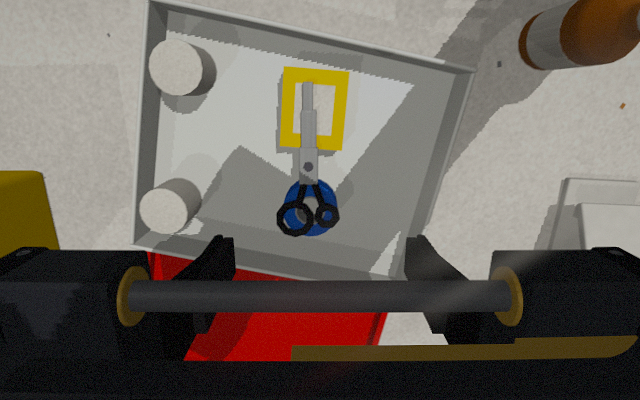

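Wrist view: pivot (308,167), points (308,82), larger ring (294,219), reel centre near (311,208), carton top (313,108).

```bash
cat > w.py <<'E'
from h import *
import sys
def shears(c,z=.043):
    im=c['image'];box=np.zeros(im.shape[:2],bool)
    hsv=cv2.cvtColor(im,cv2.COLOR_RGB2HSV)
    return hsv
E
python3 - <<'E'
from h import *
c=load('w1.pkl');T=load('top0.pkl')
px=[(308,167),(308,82),(294,219),(327,215)]
print(plane(c,px,.043).round(4))
# two-view triangulation pivot and tip
for a,b in((px[0],(422.2,199.7)),(px[1],(421.5,229.5))):
    o1,d1=ray(c,[a]);o2,d2=ray(T,[b]);d1=d1[0];d2=d2[0]
    s=np.linalg.lstsq(np.c_[d1,-d2],o2-o1,rcond=None)[0];print('tri',(o1+d1*s[0]).round(4),(o2+d2*s[1]).round(4))
im=c['image'].astype(int);R,G,B=im[...,0],im[...,1],im[...,2]
box=np.zeros(R.shape,bool);box[60:238,265:355]=1
hsv=cv2.cvtColor(c['image'],cv2.COLOR_RGB2HSV)
blue=(B>R+50)&(B>G+15)&box; blk=(R+G+B<120)&box; yel=(R>B+70)&box
for n,m in(('blue',blk|blue),('black',blk),('blue only',blue),('yellow',yel)):
    p,u=depthpts(c,m); print(n,len(p),np.percentile(p,[1,50,99],0).round(4).tolist(),'px',u.min(0),u.max(0))
p,u=depthpts(c,box); 
for v in(100,125,160,167,175,185,200): 
    k=(u[:,1]==v)&(abs(u[:,0]-308)<7);print(v,np.median(p[k,2]).round(4), 'row z at 260-275',np.median(p[(u[:,1]==v)&(u[:,0]<275),2]).round(4))
# steel edges per row by intensity
for v in range(150,184,4): print(v,c['image'][v,292:326].mean(1).astype(int).tolist())
E
```

```text
[[ 0.5367 -0.2352  0.043 ]
 [ 0.4512 -0.2344  0.043 ]
 [ 0.5949 -0.2512  0.043 ]
 [ 0.5903 -0.2149  0.043 ]]
tri [ 0.5346 -0.2349  0.0531] [ 0.5354 -0.2354  0.0533]
tri [ 0.4514 -0.2342  0.0509] [ 0.4507 -0.2342  0.0509]
blue 2235 [[0.5571, -0.2686, 0.0154], [0.5853, -0.2358, 0.042], [0.6154, -0.205, 0.0453]] px [277 180] [338 236]
black 1312 [[0.556, -0.2692, 0.0251], [0.5858, -0.2373, 0.0434], [0.6127, -0.2039, 0.0456]] px [277 182] [338 236]
blue only 966 [[0.5583, -0.2617, 0.0123], [0.5773, -0.2339, 0.036], [0.6165, -0.206, 0.0416]] px [284 180] [336 235]
yellow 2907 [[0.4375, -0.2634, 0.0063], [0.4705, -0.2257, 0.0362], [0.5177, -0.1954, 0.0383]] px [280  66] [349 150]
100 0.0417 row z at 260-275 0.0065
125 0.0434 row z at 260-275 0.006
160 0.0442 row z at 260-275 0.0061
167 0.0459 row z at 260-275 0.006
175 0.044 row z at 260-275 0.0054
185 0.0431 row z at 260-275 0.0062
200 0.006 row z at 260-275 0.006
150 [128, 129, 127, 128, 127, 127, 120, 119, 135, 137, 136, 138, 135, 133, 133, 134, 134, 136, 136, 132, 133, 136, 135, 139, 135, 121, 106, 118, 117, 115, 116, 115, 119, 120]
15
[... 634 characters left out ...]
30, 121, 164, 177, 177, 176, 177, 176, 178, 176]
170 [125, 127, 126, 126, 126, 124, 119, 113, 130, 136, 137, 136, 125, 105, 81, 68, 70, 66, 70, 101, 133, 136, 133, 137, 127, 124, 160, 178, 177, 177, 176, 176, 175, 177]
174 [127, 126, 126, 128, 127, 126, 125, 97, 91, 90, 108, 114, 99, 119, 127, 134, 129, 133, 134, 131, 132, 132, 133, 134, 129, 116, 162, 177, 178, 173, 176, 176, 176, 177]
178 [127, 126, 127, 128, 129, 129, 127, 98, 90, 89, 90, 90, 90, 87, 84, 88, 89, 95, 117, 134, 132, 133, 132, 136, 129, 125, 152, 172, 178, 178, 177, 178, 176, 176]
182 [130, 129, 131, 102, 52, 35, 46, 80, 93, 87, 90, 89, 91, 86, 85, 87, 83, 83, 83, 85, 84, 86, 86, 85, 106, 76, 56, 54, 51, 44, 51, 61, 94, 122]
```

Call:
send_rows:
  increments: [0, 0, 0, -0.05, -0.14, -2.5, 0.6, 0, 0, 0, -0.05, -0.14, -2.5, 0.6, 0, 0, 0, -0.05, -0.14, -2.5, 0.6, 0, 0, 0, -0.05, -0.14, -2.5, 0.6, 0, 0, 0, -0.05, -0.14, -2.5, 0.6, 0, 0, 0, -0.05, -0.14, -2.5, 0.6, 0, 0, 0, -0.05, -0.14, -2.5, 0.6, 0, 0, 0, -0.05, -0.14, -2, 0.6, 0, 0, 0, 0, 0, -1, 0.6, 0, 0, 0, 0, 0, -0.7, 0.6, 0, 0, 0, 0, 0, 0, 0.6, 0, 0, 0, 0, 0, 0, 0.6]

```text
time: 3.37
position: [0.5363, -0.2326, 0.0392]
tool_rot: [-0.001, 1.0, -0.0, 0.0]
ft_force: [-0.3, 0.7, 0.3]
grip_width: 0.0522
grip_force: 0.0
```

Call:
send_rows:
  increments: [0, 0, 0, 0, 0, 0, 0.2, 0, 0, 0, 0, 0, 0, 0, 0, 0, 0, 0, 0, 0, 0, 0, 0, 0, 0, 0, 0, 0, 0, 0, 0, 0, 0, 0, 0, 0, 0, 0, 0, 0, 0, 0, 0, 0, 0, 0, 0, 0, 0, 0, 0, 0, 0, 0, 0, 0]
  newtons: 30

```text
time: 4.03
position: [0.5363, -0.2335, 0.0389]
tool_rot: [-0.001, 1.0, -0.0, 0.0]
ft_force: [-1.1, -0.4, 3.0]
grip_width: 0.0191
grip_force: 30.0
```

Call:
send_rows:
  increments: [0, 0, 0, 0, 0, 0.5, 0, 0, 0, 0, 0, 0, 1, 0, 0, 0, 0, 0, 0, 1.5, 0, 0, 0, 0, 0, 0, 2, 0, 0, 0, 0, 0, 0, 2.5, 0, 0, 0, 0, 0, 0, 2.5, 0, 0, 0, 0, 0, 0, 2.5, 0, 0, 0, 0, 0, 0, 2.5, 0, 0, 0, 0, 0, 0, 2.5, 0, 0, 0, 0, 0, 0, 2.5, 0, 0, 0, 0, 0, 0, 0, 0]

```text
time: 4.95
position: [0.5383, -0.2343, 0.2444]
tool_rot: [-0.001, 1.0, -0.003, 0.004]
ft_force: [1.0, -0.2, -0.0]
grip_width: 0.0195
grip_force: 30.0
```

Call:
send_rows:
  increments: [0, -0.02, -0.002, 0.4, 1.5, 0, 0, 0, -0.03, -0.002, 0.5, 2.4, 0, 0, 0, -0.04, -0.002, 0.6, 3, 0, 0, 0, -0.04, -0.002, 0.6, 3, 0, 0, 0, -0.04, -0.002, 0.6, 3, 0, 0, 0, -0.04, -0.003, 0.6, 3, 0, 0, 0, -0.04, -0.003, 0.6, 3, 0, 0, 0, -0.04, -0.003, 0.6, 3, 0, 0, 0, -0.04, -0.003, 0.6, 3, 0, 0, 0, -0.04, -0.003, 0.6, 3, 0, 0, 0, -0.04, -0.003, 0.6, 3, 0, 0, 0, -0.04, -0.003, 0.6, 2.5, 0, 0, 0, -0.039, 0, 0.5, 1.6, 0, 0, 0, -0.04, 0, 0.3, 0, 0, 0, 0, 0, 0, 0, 0, 0, 0, 0, 0, 0, 0, 0, 0]

```text
validation failed for argument at $.in...
```

```bash
python3 - <<'E'
from h import *
o=robot.get_obs();print(o['time'],o['q'].round(3),o['position'].round(4),o['tool_rot'].round(4),o['grip_width']);print(Ro.from_quat(o['tool_rot']).as_matrix().round(3))
a=[]
for n in('wrist','scene','top'):
    c=cam(n);dump(c,n+'2.pkl');a.append(cv2.cvtColor(c['image'],cv2.COLOR_RGB2BGR))
cv2.imwrite('pics/m2.png',np.vstack([np.hstack([a[0][:250,120:520],a[1][100:350,240:640]]),np.hstack([cv2.resize(a[2][90:240,180:420],(400,250)),a[0][150:400,120:520]])]))
E
```

```text
4.95 [-0.601  0.456  1.523  0.     1.152 -2.173] [ 0.5383 -0.2343  0.2444] [-8.0e-04  1.0e+00 -2.9e-03  4.4e-03] 0.019453671812677945
[[-1.    -0.001  0.009]
 [-0.002  1.    -0.006]
 [-0.009 -0.006 -1.   ]]
```

View pics/m2.png

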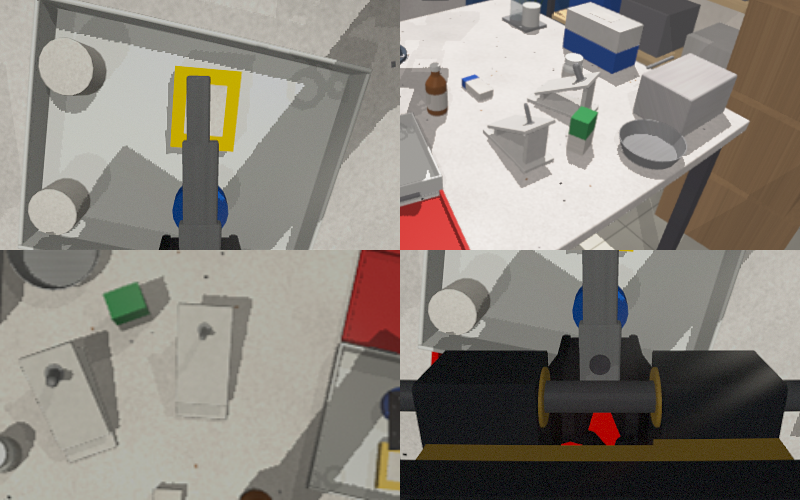

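The montage shows the shears held at the pivot, the reel left in the kit, the thin peg on the stand nearer the kit and the thick post on the left one. The second call was refused because it was one number short, so I'm resending it.

Call:
send_rows:
  increments: [0, -0.02, -0.003, 0.4, 1.5, 0, 0, 0, -0.03, -0.003, 0.5, 2.4, 0, 0, 0, -0.04, -0.003, 0.6, 3, 0, 0, 0, -0.04, -0.003, 0.6, 3, 0, 0, 0, -0.04, -0.003, 0.6, 3, 0, 0, 0, -0.04, -0.003, 0.6, 3, 0, 0, 0, -0.04, -0.003, 0.6, 3, 0, 0, 0, -0.04, -0.003, 0.6, 3, 0, 0, 0, -0.04, -0.003, 0.6, 3, 0, 0, 0, -0.04, -0.003, 0.6, 3, 0, 0, 0, -0.04, -0.003, 0.6, 3, 0, 0, 0, -0.04, 0, 0.6, 2.5, 0, 0, 0, -0.039, 0, 0.5, 1.6, 0, 0, 0, -0.04, 0, 0.4, 0, 0, 0, 0, 0, 0, 0, 0, 0, 0, 0, 0, 0, 0, 0, 0, 0]

```text
time: 6.43
position: [0.6119, 0.1172, 0.236]
tool_rot: [0.015, 0.966, 0.001, 0.258]
ft_force: [0.4, 0.2, -2.4]
grip_width: 0.0195
grip_force: 30.0
```

```bash
python3 - <<'E'
from h import *
o=robot.get_obs();print(o['time'],o['q'].round(3),o['position'].round(4),o['grip_width']);print(Ro.from_quat(o['tool_rot']).as_matrix().round(3))
a=[]
for n in('wrist','scene','top'):
    c=cam(n);dump(c,n+'3.pkl');a.append(cv2.cvtColor(c['image'],cv2.COLOR_RGB2BGR))
cv2.imwrite('pics/m3.png',np.vstack([np.hstack([a[0][:250,120:520],a[1][100:350,240:640]]),np.hstack([cv2.resize(a[2][90:240,180:420],(400,250)),a[0][150:400,120:520]])]))
# peg axis refined: boundaries of dark peg vs board on top0 by depth-projected plane
E
```

```text
6.4333 [ 0.017  0.383  1.829 -0.037  0.407 -1.491] [0.6119 0.1172 0.236 ] 0.01953410755429614
[[-0.866  0.029  0.499]
 [ 0.03   1.    -0.006]
 [-0.499  0.01  -0.867]]
```

View pics/m3.png

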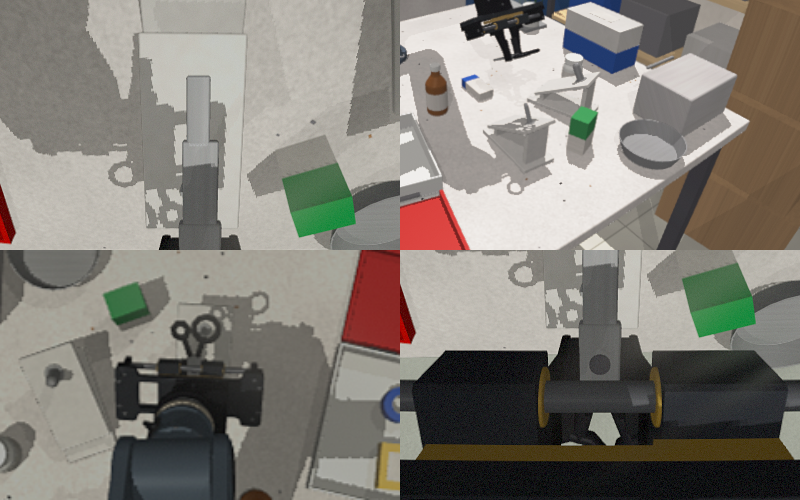

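```bash
python3 - <<'E'
from h import *
def proj(c,X):
    R=np.array(c['R']);return cv2.projectPoints(np.array(X,float).reshape(-1,3),cv2.Rodrigues(R)[0],np.array(c['t'],float),K(c),np.array(c['dist_coeffs'],float))[0].reshape(-1,2)
T0=load('top0.pkl');S0=load('scene0.pkl');T3=load('top3.pkl')
o=robot.get_obs();M=Ro.from_quat(o['tool_rot']).as_matrix();p=o['position']
eye=p+M@[-.0,0,0]+M@np.array([.060*-1,-.015,0.]) # placeholder
sx=M[:,0]; 
sx=M[:,0]*1.0; sz=-M[:,2]; sy=np.cross(sz,sx)
print('sx',sx.round(2),'sy',sy.round(2))
eye=p-.004*sz+sx*-.06+sy*.015+sz*.004; tip=p+sx*.085
print('eye',eye.round(4),'px',proj(T3,eye))
im=T3['image'];big=cv2.resize(im[115:160,280:330],None,fx=8,fy=8,interpolation=cv2.INTER_CUBIC)
for r in range(125,146): print(r,im[r,288:318].mean(1).astype(int).tolist())
n=np.array([-.4665,.015,.884]);f=np.array([.702,.108,.1005])
for nm,f,n in(('A',[.702,.108,.1005],[-.467,.016,.884]),('B',[.6265,.3513,.1015],[-.437,-.174,.883])):
    f=np.array(f);n=np.array(n)
    for c,t in((T0,'top'),(S0,'scene')):
        pp=proj(c,[f,f+.025*n,f+.05*n]);print(nm,t,pp.round(1).tolist())
        P,u=depthpts(c);d=P-f;h=d@n;r=np.linalg.norm(d-np.outer(h,n),axis=1)
        for lo,hi in((.008,.025),(.025,.042),(.042,.054)):
            k=(h>lo)&(h<hi)&(r<.02); q=d[k]-np.outer(h[k],n)
            print('  h',lo,k.sum(),'pix mean',u[k].mean(0).round(1),'axis pix',proj(c,f+n*h[k].mean()).round(1))
E
```

```text
sx [-0.86  0.03 -0.5 ] sy [-0.03 -1.   -0.01]
eye [0.6652 0.0993 0.2681] px [[302.93427859 136.43317358]]
125 [157, 158, 158, 156, 156, 156, 155, 154, 154, 153, 154, 153, 154, 153, 154, 157, 158, 165, 132, 97, 97, 97, 97, 98, 100, 107, 151, 136, 98, 102]
126 [157, 159, 155, 156, 156, 155, 155, 155, 156, 153, 153, 152, 153, 155, 156, 157, 160, 138, 104, 96, 125, 147, 152, 122, 95, 98, 110, 143, 128, 98]
127 [157, 158, 156, 157, 156, 156, 156, 155, 155, 155, 153, 155, 157, 161, 163, 164, 168, 134, 97, 97, 137, 160, 160, 156, 124, 98, 97, 145, 137, 98]
128 [157, 157, 156, 155, 155, 153, 155, 156, 155, 157, 158, 162, 163, 135, 114, 106, 99, 94, 97, 101, 141, 163, 157, 160, 129, 97, 97, 112, 107, 99]
129 [157, 155, 155, 155, 153, 153, 155, 155, 157, 162, 136, 101, 90, 73, 60, 58, 53, 58, 68, 77, 100, 147, 166, 166, 132, 97, 98, 95, 95, 97]
130 [157, 157, 157, 155, 155, 153, 153, 156, 163, 133, 75, 53, 53, 59, 59, 56, 56, 57, 58, 58, 60, 97, 117, 117, 106, 97, 93, 129, 122, 94]
131 [168, 166, 164, 161, 156, 154, 154, 161, 140, 83, 49, 54, 53, 50, 47, 54, 52, 50, 53, 56, 55, 60, 89, 102, 98
[... 2163 characters left out ...]
223.8], [368.1, 213.6], [365.7, 203.3]]
  h 0.008 37 pix mean [368.7 217.2] axis pix [[368.9 217.1]]
  h 0.025 34 pix mean [366.8 210.1] axis pix [[367.3 210. ]]
  h 0.042 16 pix mean [365.8 204.8] axis pix [[366.1 204.9]]
B top [[213.0, 161.7], [212.2, 164.5], [211.4, 167.5]]
  h 0.008 19 pix mean [212.3 162.7] axis pix [[212.5 163.5]]
  h 0.025 14 pix mean [211.1 164.7] axis pix [[212.  165.5]]
  h 0.042 42 pix mean [210.4 168.1] axis pix [[211.5 167.1]]
B scene [[421.5, 180.2], [418.6, 172.0], [415.7, 163.6]]
  h 0.008 47 pix mean [418.9 175. ] axis pix [[419.5 174.7]]
  h 0.025 44 pix mean [416.9 169.4] axis pix [[417.6 169.1]]
  h 0.042 25 pix mean [415.5 164.8] axis pix [[416.1 164.8]]
```

Call:
send_rows:
  increments: [0, 0, 0, 0, 0.3, -1.5, 0, -0.002, 0.009, 0, 0, 0.3, -2, 0, -0.002, 0.009, 0, 0.1, 0.3, -2, 0, -0.003, 0.009, 0, 0, 0.1, -2, 0, -0.003, 0.007, 0, 0, 0, -1.3, 0, 0, 0, 0, 0, 0, -0.5, 0, 0, 0, 0, 0, 0, 0, 0, 0, 0, 0, 0, 0, 0, 0, 0, 0, 0, 0, 0, 0, 0]

```text
time: 7.33
position: [0.6157, 0.1268, 0.1468]
tool_rot: [0.015, 0.969, -0.004, 0.246]
ft_force: [-0.1, -1.6, -1.6]
grip_width: 0.0192
grip_force: 30.0
```

```bash
cat > rel.py <<'E'
from h import *
o=robot.get_obs();M=Ro.from_quat(o['tool_rot']).as_matrix();p=o['position']
def rel(f,n):
    f=np.array(f);n=np.array(n)/np.linalg.norm(n);up=np.array([0,0,1])-n*n[2];up/=np.linalg.norm(up);F=np.c_[up,np.cross(n,up),n]
    return f,F
f,F=rel([.702,.109,.1005],[-.467,.016,.884])
sx=M[:,0];sz=-M[:,2];sy=np.cross(sz,sx)
eye=p-.06*sx+.015*sy
print(o['time'],o['q'].round(2),p.round(4),'eye in peg mm',((eye-f)@F*1000).round(1),'shears axes in peg',(F.T@np.c_[sx,sy,sz]).round(3).tolist(),o['ft_force'].round(1))
print('peg axes (up,y,n)',F.T.round(3).tolist())
E
python3 rel.py; python3 - <<'E'
from h import *
a=[]
c=cam('top');dump(c,'top4.pkl');c2=cam('scene')
a=cv2.resize(cv2.cvtColor(c['image'],cv2.COLOR_RGB2BGR)[110:170,270:340],(490,420),interpolation=cv2.INTER_CUBIC)
b=cv2.resize(cv2.cvtColor(c2['image'],cv2.COLOR_RGB2BGR)[170:270,310:380],(294,420),interpolation=cv2.INTER_CUBIC)
cv2.imwrite('pics/m4.png',np.hstack([a,b]))
E
```

```text
7.3333 [ 0.04  0.54  1.87 -0.15  0.23 -1.36] [0.6157 0.1268 0.1468] eye in peg mm [ 4.9  0.1 82.1] shears axes in peg [[-1.0, 0.004, -0.011], [-0.004, -1.0, -0.001], [-0.011, -0.001, 1.0]] [-0.1 -1.6 -1.6]
peg axes (up,y,n) [[0.884, -0.03, 0.467], [0.034, 0.999, -0.0], [-0.467, 0.016, 0.884]]
```

View pics/m4.png

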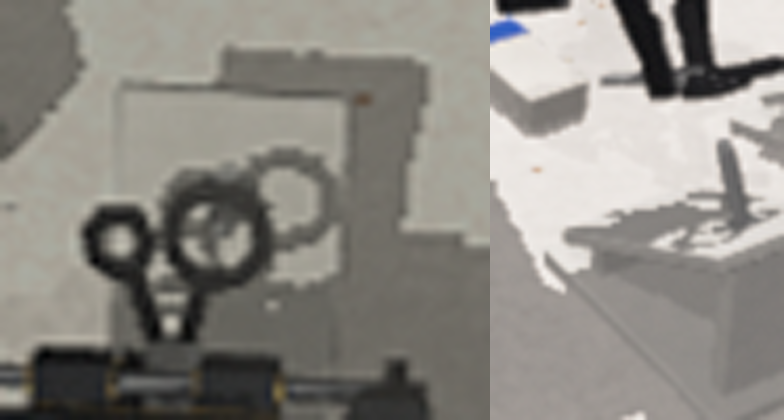

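Top view: the larger ring (218,235 in the crop) sits over the peg and the orientation matches the peg frame. I'll shift 4 mm down the slope and start onto the peg.

Call:
send_rows:
  increments: [0, 0, 0, -0.2, 0, -0.1, 0, 0, 0.005, 0, -0.15, 0, -0.1, 0, 0, 0.005, 0, 0.33, -0.01, -0.62, 0, 0, 0, 0, 0.33, -0.01, -0.62, 0, 0, 0, 0, 0.33, -0.01, -0.62, 0, 0, 0, 0, 0.33, -0.01, -0.62, 0, 0, 0, 0, 0.33, -0.01, -0.62, 0, 0, 0, 0, 0, 0, 0, 0, 0, 0, 0, 0, 0, 0, 0, 0, 0, 0, 0, 0, 0, 0]

```text
time: 8.27
position: [0.6278, 0.1265, 0.1123]
tool_rot: [0.014, 0.971, -0.004, 0.24]
ft_force: [0.2, -0.1, -1.4]
grip_width: 0.0195
grip_force: 30.0
```

```bash
python3 rel.py; python3 - <<'E'
from h import *
c=cam('top');c2=cam('scene')
a=cv2.resize(cv2.cvtColor(c['image'],cv2.COLOR_RGB2BGR)[110:170,270:340],(490,420),interpolation=cv2.INTER_CUBIC)
b=cv2.resize(cv2.cvtColor(c2['image'],cv2.COLOR_RGB2BGR)[170:270,310:380],(294,420),interpolation=cv2.INTER_CUBIC)
cv2.imwrite('pics/m5.png',np.hstack([a,b]))
E
```

```text
8.2667 [ 0.04  0.62  1.85 -0.18  0.19 -1.33] [0.6278 0.1265 0.1123] eye in peg mm [-0.5  0.2 45.2] shears axes in peg [[-1.0, 0.004, 0.002], [-0.004, -1.0, -0.001], [0.002, -0.001, 1.0]] [ 0.2 -0.1 -1.4]
peg axes (up,y,n) [[0.884, -0.03, 0.467], [0.034, 0.999, -0.0], [-0.467, 0.016, 0.884]]
```

View pics/m5.png

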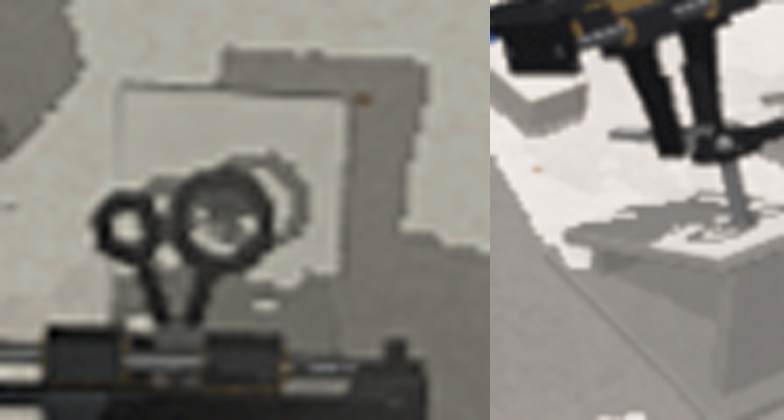

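Peg tip is centred in the larger ring (225,220), no contact force. I'll go on down.

Call:
send_rows:
  increments: [0, 0, 0, 0.28, -0.01, -0.53, 0, 0, 0, 0, 0.28, -0.01, -0.53, 0, 0, 0, 0, 0.28, -0.01, -0.53, 0, 0, 0, 0, 0.28, -0.01, -0.53, 0, 0, 0, 0, 0.28, -0.01, -0.53, 0, 0, 0, 0, 0.14, 0, -0.27, 0, 0, 0, 0, 0, 0, 0, 0, 0, 0, 0, 0, 0, 0, 0, 0, 0, 0, 0, 0, 0, 0]

```text
time: 9.12
position: [0.6433, 0.126, 0.0833]
tool_rot: [0.014, 0.971, -0.004, 0.24]
ft_force: [0.7, 0.4, -1.4]
grip_width: 0.0198
grip_force: 30.0
```

```bash
python3 rel.py
```

```text
9.1167 [ 0.04  0.68  1.83 -0.22  0.15 -1.29] [0.6433 0.126  0.0833] eye in peg mm [-0.4  0.2 12.5] shears axes in peg [[-1.0, 0.004, 0.001], [-0.004, -1.0, -0.001], [0.001, -0.001, 1.0]] [ 0.7  0.4 -1.4]
peg axes (up,y,n) [[0.884, -0.03, 0.467], [0.034, 0.999, -0.0], [-0.467, 0.016, 0.884]]
```

Call:
send_rows:
  increments: [0, 0, 0, 0.1, 0, -0.2, 0, 0, 0, 0, 0, 0, 0, 0, 0, 0, 0, 0, 0, 0, 0.1, 0, 0, 0, 0, 0, 0, 0.24, 0, 0, 0, 0, 0, 0, 0.3, 0, 0, 0, 0, 0, 0, 0.45, 0, 0, 0, 0, 0, 0, 0.45, 0, 0, 0, 0, 0, 0, 0.45, 0, 0, 0, 0, 0, 0, 0.45]

```text
time: 9.87
position: [0.6444, 0.126, 0.0815]
tool_rot: [0.014, 0.971, -0.004, 0.24]
ft_force: [0.2, 0.8, -0.5]
grip_width: 0.0377
grip_force: 0.0
```

Call:
send_rows:
  increments: [0, 0, 0, -0.2, 0, 0.4, 0.45, 0, 0, 0, -0.5, 0, 0.9, 0.45, 0, 0, 0, -0.9, 0, 1.8, 0.45, 0, 0, 0, -1.2, 0, 2.4, 0.45, 0, 0, 0, -1.2, 0, 2.4, 0.45, 0, 0, 0, -1.2, 0, 2.4, 0.6, 0, 0, 0, -1.2, 0, 2.4, 0.8, 0, 0, 0, -1.2, 0, 2.4, 1, 0, 0, 0, 0, 0, 0, 1, 0, 0, 0, 0, 0, 0, 1]

```text
time: 10.7
position: [0.5682, 0.1262, 0.2347]
tool_rot: [0.014, 0.97, -0.004, 0.242]
ft_force: [-0.9, -0.4, -0.3]
grip_width: 0.0648
grip_force: 0.0
```

```bash
python3 rel.py; python3 - <<'E'
from h import *
c0=cam('wrist');dump(c0,'wrist6.pkl');c=cam('top');dump(c,'top6.pkl');c2=cam('scene');dump(c2,'scene6.pkl')
bg=lambda c:cv2.cvtColor(c['image'],cv2.COLOR_RGB2BGR)
a=cv2.resize(bg(c0)[:250,120:520],(400,250))
b=cv2.resize(bg(c2)[170:270,300:400],(250,250),interpolation=cv2.INTER_CUBIC)
d=cv2.resize(bg(c)[100:200,250:310],(150,250))
cv2.imwrite('pics/m6.png',np.hstack([a,b,d]))
E
```

```text
10.7 [ 0.05  0.34  1.9  -0.09  0.42 -1.42] [0.5682 0.1262 0.2347] eye in peg mm [  4.   -2.1 181.5] shears axes in peg [[-1.0, 0.004, -0.003], [-0.004, -1.0, -0.002], [-0.003, -0.002, 1.0]] [-0.9 -0.4 -0.3]
peg axes (up,y,n) [[0.884, -0.03, 0.467], [0.034, 0.999, -0.0], [-0.467, 0.016, 0.884]]
```

View pics/m6.png

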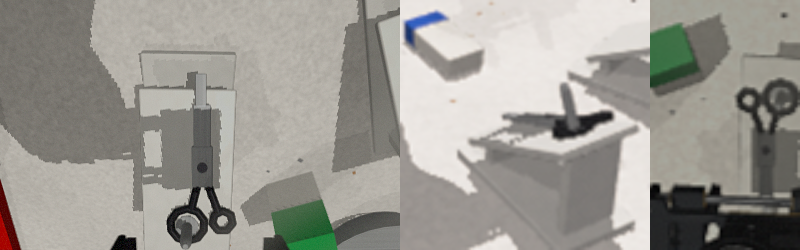

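Shears are on the peg by the larger ring (185,228 in the wrist crop), points down the slope. Next I'll check flatness by numbers and locate the reel.

```bash
cat rel.py >/dev/null; python3 - <<'E'
from h import *
n=np.array([-.467,.016,.884]);n/=np.linalg.norm(n);f=np.array([.702,.109,.1005])
up=np.array([0,0,1])-n*n[2];up/=np.linalg.norm(up);F=np.c_[up,np.cross(n,up),n]
c=load('wrist6.pkl');P,u=depthpts(c);L=(P-f)@F
s=c['image'][u[:,1],u[:,0]].astype(int).sum(1)
k=(abs(L[:,1])<.04)&(L[:,0]>-.15)&(L[:,0]<.03)&(L[:,2]>-.02)
b=k&(s>480)&(L[:,0]>-.13);print('board z',np.median(L[b,2]),)
d=k&(L[:,2]>.004)
for lo in np.arange(-.16,.03,.02):
    q=L[d&(L[:,0]>=lo)&(L[:,0]<lo+.02)]
    if len(q): print(lo.round(2),len(q),'y',np.percentile(q[:,1],[2,98]).round(4),'z',np.percentile(q[:,2],[20,50,90]).round(4), 'board',np.median(L[b&(L[:,0]>=lo)&(L[:,0]<lo+.02),2]).round(4))
def reel(c,box,tag):
    im=c['image'].astype(int);R,G,B=im[...,0],im[...,1],im[...,2]
    m=((B>R+40)&(B>G+15)); z=np.zeros_like(m);z[box]=1;m&=z
    p,u=depthpts(c,m); print(tag,len(p),np.percentile(p,[2,50,98],0).round(4).tolist())
    hi=p[:,2]>.028
    cs,_=cv2.findContours(m.astype(np.uint8),cv2.RETR_EXTERNAL,cv2.CHAIN_APPROX_NONE);q=max(cs,key=cv2.contourArea)
    (x,y),r=cv2.minEnclosingCircle(q);print('circle',x,y,r,plane(c,[(x,y)],.035))
    t=p[hi]; A=np.c_[2*t[:,:2],np.ones(len(t))]
    print('top pts mean',t.mean(0).round(4),'range',t[:,:2].min(0),t[:,:2].max(0))
reel(load('top6.pkl'),np.s_[150:250,370:490],'top6')
S=load('scene6.pkl');reel(S,np.s_[240:310,180:250],'scene6')
E
```

```text
board z 0.0018853044757056586
-0.16 142 y [0.009  0.0189] z [0.0079 0.0085 0.0096] board nan
-0.14 293 y [0.0082 0.0218] z [0.0079 0.0085 0.0096] board 0.0018
-0.12 383 y [0.0073 0.0229] z [0.008  0.0085 0.0094] board 0.0017
-0.1 27934 y [-0.0387  0.0382] z [0.2604 0.2676 0.2846] board 0.0017
-0.08 11847 y [-0.0387  0.0371] z [0.253  0.2709 0.2839] board 0.0018
-0.06 1912 y [-0.0245  0.0247] z [0.0109 0.2234 0.2427] board 0.0019
-0.04 479 y [-0.0105  0.0381] z [0.0078 0.0091 0.0103] board 0.0019
-0.02 879 y [-0.0178  0.038 ] z [0.0081 0.0096 0.0453] board 0.002
-0.0 254 y [-0.0171  0.0384] z [0.0078 0.0092 0.0104] board 0.002
top6 238 [[0.5589, -0.264, 0.0075], [0.5875, -0.2337, 0.0353], [0.6145, -0.2073, 0.0395]]
circle 420.4498291015625 182.10931396484375 10.508626937866211 [[ 0.58751448 -0.2352323   0.035     ]]
top pts mean [ 0.5873 -0.2342  0.0352] range [ 0.55827056 -0.26426755] [ 0.61707479 -0.20338156]
scene6 515 [[0.5562, -0.2651, 0.0069], [0.6035, -0.2405, 0.034], [0.6183, -0.2075, 0.0376]]
circle 217.873046875 276.06640625 15.141523361206055 [[ 0.60131514 -0.23900697  0.035     ]]
top pts mean [ 0.5918 -0.2369  0.0346] range [ 0.55592392 -0.26621663] [ 0.61919914 -0.20611058]
  return _methods._mean(a, axis=axis, dtype=dtype,
  ret = ret.dtype.type(ret / rcount)
```

Shears lie flat on the board (top about 7 mm above it along their length). The reel is at (0.5875,-0.235), top at 0.035. I'll go above it.

Call:
send_rows:
  increments: [0, 0.02, 0, 0, -1.2, 0.3, 1, 0, 0.03, 0, 0.1, -2.4, 0.3, 1, 0, 0.04, 0, 0.2, -3, 0, 1, 0, 0.04, 0, 0.2, -3, 0, 1, 0, 0.04, 0, 0.2, -3, 0, 1, 0.003, 0.04, 0, 0.2, -3, 0, 1, 0.003, 0.04, 0, 0.2, -3, 0, 1, 0.003, 0.04, 0, 0.2, -3, 0, 1, 0.003, 0.04, 0, 0.2, -3, 0, 1, 0.003, 0.04, 0, 0.2, -3, 0, 1, 0, 0.04, 0, 0.2, -3, 0, 1, 0, 0.04, 0, 0.1, -2.8, 0, 1, 0, 0.039, 0, 0.1, -2, 0, 1, 0, 0, 0, 0, -0.7, 0, 1, 0, 0, 0, 0, 0, 0, 1, 0, 0, 0, 0, 0, 0, 1]

```text
time: 12.18
position: [0.5885, -0.2341, 0.2367]
tool_rot: [0.015, 1.0, 0.001, -0.003]
ft_force: [-0.7, 1.0, -0.1]
grip_width: 0.0872
grip_force: 0.0
```

```bash
python3 - <<'E'
from h import *
o=robot.get_obs();print(o['time'],o['q'].round(3),o['position'].round(4),o['grip_width']);print(Ro.from_quat(o['tool_rot']).as_matrix().round(3))
c=cam('wrist');dump(c,'wrist7.pkl')
im=c['image'].astype(int);R,G,B=im[...,0],im[...,1],im[...,2]
m=((B>R+40)&(B>G+15));p,u=depthpts(c,m);k=(abs(p[:,0]-.59)<.06)&(abs(p[:,1]+.235)<.06);p=p[k];u=u[k]
print(len(p),u.min(0),u.max(0),np.percentile(p,[1,50,99],0).round(4).tolist())
q=p[(p[:,2]>.03)]
if len(q):
    hull=cv2.convexHull((q[:,:2]*1e4).astype(np.int32))
    print(q[:,:2].min(0),q[:,:2].max(0),np.array(cv2.minEnclosingCircle(hull)[0])/1e4,cv2.minEnclosingCircle(hull)[1]/1e4)
E
```

```text
12.1833 [-5.540e-01  5.350e-01  1.399e+00 -1.000e-03  1.214e+00 -2.095e+00] [ 0.5885 -0.2341  0.2367] 0.0871591452716154
[[-1.     0.03  -0.006]
 [ 0.03   1.     0.002]
 [ 0.006  0.002 -1.   ]]
1995 [289 140] [347 200] [[0.5568, -0.2635, 0.0175], [0.5841, -0.2344, 0.0361], [0.6168, -0.2055, 0.0379]]
[ 0.55630623 -0.26495713] [ 0.61834565 -0.2044214 ] [ 0.58743921 -0.23445754] 0.031166122436523436
```

Call:
send_rows:
  increments: [0, 0, 0, 0, 0, -2, 1, 0, 0, 0, -0.1, 0, -3, 1, 0, 0, 0, 0, 0, -3, 1, 0, 0, 0, 0, 0, -3, 1, 0, 0, 0, 0, 0, -3, 1, 0, 0, 0, 0, 0, -3, 1, 0, 0, 0, 0, 0, -2, 1, 0, 0, 0, 0, 0, -1.4, 1, 0, 0, 0, 0, 0, -1, 1, 0, 0, 0, 0, 0, 0, 1, 0, 0, 0, 0, 0, 0, 1]

```text
time: 13.15
position: [0.5887, -0.2346, 0.0248]
tool_rot: [0.014, 1.0, -0.0, -0.002]
ft_force: [-0.2, -0.8, 0.3]
grip_width: 0.0873
grip_force: 0.0
```

Call:
send_rows:
  increments: [0, 0, 0, 0, 0, 0, 0.8, 0, 0, 0, 0, 0, 0, 0.6, 0, 0, 0, 0, 0, 0, 0.6, 0, 0, 0, 0, 0, 0, 0.6, 0, 0, 0, 0, 0, 0, 0.6, 0, 0, 0, 0, 0, 0, 0.6, 0, 0, 0, 0, 0, 0, 0.6]
  newtons: 25

```text
time: 13.73
position: [0.5886, -0.2353, 0.025]
tool_rot: [0.015, 1.0, -0.0, -0.002]
ft_force: [-1.2, 0.3, 4.7]
grip_width: 0.0615
grip_force: 25.0
```

Call:
send_rows:
  increments: [0, 0, 0, 0, 0, 0.5, 0.6, 0, 0, 0, 0, 0, 1, 0.6, 0, 0, 0, 0, 0, 2, 0.6, 0, 0, 0, 0, 0, 2.5, 0.6, 0, 0, 0, 0, 0, 3, 0.6, 0, 0, 0, 0, 0, 3, 0.6, 0, 0, 0, 0, 0, 3, 0.6, 0, 0, 0, 0, 0, 3, 0.6, 0, 0, 0, 0, 0, 3, 0.6, 0, 0, 0, 0, 0, 1.5, 0.6, 0, 0, 0, 0, 0, 0, 0.6]

```text
time: 14.65
position: [0.5904, -0.2362, 0.2547]
tool_rot: [0.015, 1.0, -0.003, 0.002]
ft_force: [0.6, 0.4, 0.8]
grip_width: 0.0622
grip_force: 25.0
```

Call:
send_rows:
  increments: [0, 0, 0.02, 0, 1.5, 0, 0.6, 0, 0, 0.02, 0, 2.5, 0, 0.6, 0, 0, 0.02, 0, 3, 0, 0.6, 0, 0, 0.02, 0, 3, 0, 0.6, 0, 0, 0.02, 0, 3, 0, 0.6, 0, 0, 0.02, 0, 3, 0, 0.6, 0, 0, 0.02, 0, 3, 0, 0.6, 0, 0, 0.02, 0, 3, 0, 0.6, 0, 0, 0.02, 0, 3, 0, 0.6, 0, 0, 0.02, 0, 3, 0, 0.6, 0, 0, 0.02, 0, 3, 0, 0.6, 0, 0, 0.02, 0, 3, 0, 0.6, 0, 0, 0.02, 0, 3, 0, 0.6, 0, 0, 0.02, 0, 3, 0, 0.6, 0, 0, 0.02, 0, 3, 0, 0.6, 0, 0, 0.02, 0, 3, 0, 0.6, 0, 0, 0.02, 0, 3, 0, 0.6, 0, 0, 0.02, 0, 3, 0, 0.6, 0, 0, 0.02, 0, 3, 0, 0.6, 0, 0, 0.02, 0, 2, 0, 0.6]

```text
time: 16.32
position: [0.5854, 0.3381, 0.2464]
tool_rot: [-0.186, 0.983, -0.0, -0.005]
ft_force: [0.1, -0.5, -0.2]
grip_width: 0.0617
grip_force: 25.0
```

Call:
send_rows:
  increments: [0.014, -0.038, 0, 0, 0, 0, 0.6, 0.014, -0.038, 0, 0, 0, 0, 0.6, 0.014, -0.038, 0, 0, 0, 0, 0.6, 0.014, -0.038, 0, 0, 0, 0, 0.6, 0.014, -0.038, 0, 0, 0, 0, 0.6, 0.014, -0.038, 0, 0, 0, 0, 0.6, 0.014, -0.038, 0, 0, 0, 0, 0.6, 0.014, -0.038, 0, 0, 0, 0, 0.6, 0.014, -0.038, 0, 0, 0, 0, 0.6, 0.014, -0.038, 0, 0, 0, 0, 0.6, 0.014, -0.038, 0, 0, 0, 0, 0.6, 0.014, -0.038, 0, 0, 0, 0, 0.6, 0, 0, 0, 0, 0, 0, 0.6, 0, 0, 0, 0, 0, 0, 0.6]

```text
time: 17.48
position: [0.5858, 0.3348, 0.2467]
tool_rot: [-0.179, 0.955, 0.039, 0.232]
ft_force: [-0.1, 0.5, -0.5]
grip_width: 0.0619
grip_force: 25.0
```

```bash
cat > relb.py <<'E'
from h import *
import sys
o=robot.get_obs();M=Ro.from_quat(o['tool_rot']).as_matrix();p=o['position']
n=np.array([-.438,-.173,.883]);n/=np.linalg.norm(n);f=np.array([.6265,.3515,.1012])
up=np.array([0,0,1])-n*n[2];up/=np.linalg.norm(up);F=np.c_[up,np.cross(n,up),n]
print(o['time'],o['q'].round(2),p.round(4),'grip',o['grip_width'].round(4),'F',o['ft_force'].round(1))
r=p+.020*M[:,2]+M[:,0]*.0013
print('reel underside in post mm',((r-f)@F*1000).round(1),'tool z in post',(F.T@M[:,2]).round(3))
print('rot needed (world rotvec)',np.cross(M[:,2],-n).round(4),'axes',F.T.round(3).tolist())
def plane_fit(c):
    P,u=depthpts(c);L=(P-f)@F
    k=(abs(L[:,2])<.012)&(abs(L[:,1])<.04)&(L[:,0]>-.13)&(L[:,0]<.035)&(np.hypot(L[:,0],L[:,1])>.02)
    A=P[k];
    for _ in range(3):
        ct=A.mean(0);nn=np.linalg.svd(A-ct,full_matrices=False)[2][2];nn*=np.sign(nn[2]);A=A[abs((A-ct)@nn)<.002]
    print('plane',len(A),nn.round(4),'tilt',np.degrees(np.arccos(nn[2])).round(2),'off at foot mm',((ct-f)@nn*1000).round(2))
E
python3 - <<'E'
from relb import *
for n in('wrist','top','scene'):
    c=cam(n);dump(c,n+'8.pkl');print(n);plane_fit(c)
    P,u=depthpts(c);L=(P-f)@F;k=(L[:,2]>.02)&(L[:,2]<.048)&(np.hypot(L[:,0],L[:,1])<.025)
    if k.sum()>5: print('post pts',k.sum(),np.percentile(L[k],[5,50,95],0).round(4).tolist())
for n in('top0','scene0'): print(n);plane_fit(load(n+'.pkl'))
E
```

```text
Traceback (most recent call last):
  File "relb.py", line 6, in <module>
    print(o['time'],o['q'].round(2),p.round(4),'grip',o['grip_width'].round(4),'F',o['ft_force'].round(1))
                                                      ^^^^^^^^^^^^^^^^^^^^^
AttributeError: 'float' object has no attribute 'round'
```

```bash
sed -i "s/o\['grip_width'\].round(4)/round(float(o['grip_width']),4)/" relb.py; python3 - <<'E'
from relb import *
for n in('wrist','top','scene'):
    c=cam(n);dump(c,n+'8.pkl');print(n);plane_fit(c)
    P,u=depthpts(c);L=(P-f)@F;k=(L[:,2]>.02)&(L[:,2]<.048)&(np.hypot(L[:,0],L[:,1])<.025)
    if k.sum()>5: print('post pts',k.sum(),np.percentile(L[k],[5,50,95],0).round(4).tolist())
for n in('top0','scene0'):
    c=load(n+'.pkl');print(n);plane_fit(c)
    P,u=depthpts(c);L=(P-f)@F;k=(L[:,2]>.012)&(L[:,2]<.044)&(np.hypot(L[:,0],L[:,1])<.018)
    # cylinder axis offset: fit circle of radius 10 mm
    from scipy.optimize import least_squares
    s=least_squares(lambda a:np.hypot(L[k,0]-a[0],L[k,1]-a[1])-.010,[0,0],loss='soft_l1',f_scale=.001);print('post centre mm',k.sum(),(s.x*1000).round(2),np.abs(s.fun).mean())
E
```

```text
17.4833 [ 0.35  0.44  1.66 -0.    0.57 -1.59] [0.5858 0.3348 0.2467] grip 0.0619 F [-0.1  0.5 -0.5]
reel underside in post mm [ 28.1  -0.8 129.1] tool z in post [-0.015 -0.011 -1.   ]
rot needed (world rotvec) [ 0.014  -0.0101  0.005 ] axes [[0.821, 0.324, 0.471], [-0.367, 0.93, 0.0], [-0.438, -0.173, 0.882]]
wrist
plane 16169 [-0.4396 -0.1638  0.8831] tilt 27.98 off at foot mm 1.63
post pts 278 [[-0.0128, -0.0033, 0.0246], [-0.009, 0.0049, 0.0441], [0.0048, 0.0139, 0.0477]]
top
plane 325 [-0.4406 -0.1634  0.8827] tilt 28.03 off at foot mm 0.63
scene
plane 379 [-0.4348 -0.1802  0.8823] tilt 28.08 off at foot mm 0.82
post pts 72 [[-0.0111, -0.006, 0.0217], [-0.0002, -0.0022, 0.0336], [0.0056, 0.0055, 0.0457]]
top0
plane 984 [-0.4392 -0.1633  0.8834] tilt 27.94 off at foot mm 0.43
post centre mm 34 [-3.72  4.89] 0.0005086857783327593
scene0
plane 361 [-0.4348 -0.1794  0.8825] tilt 28.05 off at foot mm 0.79
post centre mm 84 [-5.08  4.77] 0.001427731845245151
```

```bash
sed -i 's/\[-.438,-.173,.883\]/[-.4385,-.1665,.883]/;s/\[.6265,.3515,.1012\]/[.6212,.3547,.1003]/' relb.py; python3 - <<'E'
from relb import *
from scipy.optimize import least_squares
for n in('wrist8','top0','scene0','scene8'):
    c=load(n+'.pkl')
    P,u=depthpts(c);L=(P-f)@F;k=(L[:,2]>.010)&(L[:,2]<.043)&(np.hypot(L[:,0],L[:,1])<.016)
    s=least_squares(lambda a:np.hypot(L[k,0]-a[0],L[k,1]-a[1])-.010,[0,0],loss='soft_l1',f_scale=.001);print(n,'post centre mm',k.sum(),(s.x*1000).round(2),np.abs(s.fun).mean().round(4))
# held reel: blue points from scene8/top8
for n in('scene8','top8'):
    c=load(n+'.pkl');im=c['image'].astype(int);R,G,B=im[...,0],im[...,1],im[...,2]
    P,u=depthpts(c,(B>R+40)&(B>G+15));L=(P-p)@M;k=np.linalg.norm(P-p,axis=1)<.07;L=L[k]
    if k.sum()>10: print(n,k.sum(),'reel pts tool frame',np.percentile(L,[2,50,98],0).round(4).tolist())
    k2=k.sum()>10 and L[(L[:,2]>-.006)&(L[:,2]<.016)]
    if k.sum()>10:
        s=least_squares(lambda a:np.hypot(k2[:,0]-a[0],k2[:,1]-a[1])-.031,[0,0],loss='soft_l1',f_scale=.001);print('reel centre in tool mm',(s.x*1000).round(2),len(k2))
E
```

```text
17.6333 [ 0.35  0.44  1.66 -0.    0.57 -1.59] [0.5883 0.3353 0.2489] grip 0.0617 F [-0.2 -0.5 -1.8]
reel underside in post mm [ 35.   -6.6 128.9] tool z in post [-0.007 -0.005 -1.   ]
rot needed (world rotvec) [ 0.0067 -0.0054  0.0023] axes [[0.826, 0.313, 0.469], [-0.355, 0.935, 0.0], [-0.439, -0.167, 0.883]]
wrist8 post centre mm 161 [ 0.81 -0.06] 0.0003
top0 post centre mm 35 [-0.02 -0.21] 0.0005
scene0 post centre mm 89 [-1.38 -0.29] 0.0014
scene8 post centre mm 86 [-1.19  0.08] 0.0013
scene8 216 reel pts tool frame [[-0.0287, -0.0319, -0.0095], [-0.0174, -0.0192, 0.0056], [0.0177, 0.0268, 0.0188]]
reel centre in tool mm [3.35 0.7 ] 139
top8 87 reel pts tool frame [[-0.0283, -0.0192, -0.0116], [-0.0216, -0.0025, -0.0088], [-0.0037, 0.0235, 0.0074]]
reel centre in tool mm [ 3.5  -1.29] 18
```

Call:
send_rows:
  increments: [0.003, -0.003, 0.001, -0.2, 0.1, -1.2, 0.6, 0.003, -0.002, 0.001, -0.2, 0.1, -1.8, 0.6, 0, 0, 0, -0.2, 0.1, -1.8, 0.6, 0, 0, 0, -0.1, 0.1, -1.6, 0.6, 0, 0, 0, 0, 0, 0, 0.6, 0, 0, 0, 0, 0, 0, 0.6, 0, 0, 0, 0, 0, 0, 0.6, 0, 0, 0, 0, 0, 0, 0.6]

```text
time: 18.3
position: [0.5826, 0.3394, 0.187]
tool_rot: [-0.179, 0.953, 0.042, 0.24]
ft_force: [-0.4, 0.6, -0.3]
grip_width: 0.0616
grip_force: 25.0
```

```bash
sed -i 's/\*.0013/*.002/' relb.py; python3 relb.py
```

```text
18.3 [ 0.36  0.52  1.73 -0.    0.4  -1.58] [0.5826 0.3394 0.187 ] grip 0.0616 F [-0.4  0.6 -0.3]
reel underside in post mm [ 2.1 -0.7 76. ] tool z in post [ 0.004 -0.001 -1.   ]
rot needed (world rotvec) [-0.0006  0.0036  0.0004] axes [[0.826, 0.313, 0.469], [-0.355, 0.935, 0.0], [-0.439, -0.167, 0.883]]
```

Call:
send_rows:
  increments: [0, 0, 0, -0.2, 0, -0.1, 0.6, 0, 0, 0, 0.26, 0.1, -0.53, 0.6, 0, 0, 0, 0.26, 0.1, -0.53, 0.6, 0, 0, 0, 0.26, 0.1, -0.53, 0.6, 0, 0, 0, 0.26, 0.1, -0.53, 0.6, 0, 0, 0, 0.26, 0.1, -0.53, 0.6, 0, 0, 0, 0.26, 0.1, -0.53, 0.6, 0, 0, 0, 0, 0, 0, 0.6, 0, 0, 0, 0, 0, 0, 0.6, 0, 0, 0, 0, 0, 0, 0.6]

```text
time: 19.13
position: [0.5949, 0.345, 0.1524]
tool_rot: [-0.179, 0.954, 0.042, 0.238]
ft_force: [0.1, 0.4, -1.0]
grip_width: 0.0619
grip_force: 25.0
```

```bash
python3 - <<'E'
from relb import *
c=cam('scene');c2=cam('top')
bg=lambda c:cv2.cvtColor(c['image'],cv2.COLOR_RGB2BGR)
cv2.imwrite('pics/m9.png',np.hstack([cv2.resize(bg(c)[120:240,370:470],(400,480)),cv2.resize(bg(c2)[120:220,170:250],(384,480))]))
E
```

```text
19.1333 [ 0.36  0.59  1.72 -0.    0.34 -1.58] [0.5949 0.345  0.1524] grip 0.0619 F [ 0.1  0.4 -1. ]
reel underside in post mm [-2.3  0.2 39.2] tool z in post [ 0.    -0.001 -1.   ]
rot needed (world rotvec) [0.0006 0.0005 0.0004] axes [[0.826, 0.313, 0.469], [-0.355, 0.935, 0.0], [-0.439, -0.167, 0.883]]
```

Call:
send_rows:
  increments: [0, 0, 0, 0.32, 0.12, -0.43, 0.6, 0, 0, 0, 0.24, 0.09, -0.48, 0.6, 0, 0, 0, 0.24, 0.09, -0.48, 0.6, 0, 0, 0, 0.24, 0.09, -0.48, 0.6, 0, 0, 0, 0.24, 0.09, -0.48, 0.6, 0, 0, 0, 0.2, 0.07, -0.4, 0.6, 0, 0, 0, 0, 0, 0, 0.6, 0, 0, 0, 0, 0, 0, 0.6, 0, 0, 0, 0, 0, 0, 0.6]

```text
time: 19.98
position: [0.6097, 0.3505, 0.125]
tool_rot: [-0.179, 0.954, 0.042, 0.238]
ft_force: [0.2, -0.4, -0.7]
grip_width: 0.0621
grip_force: 25.0
```

```bash
python3 relb.py
```

```text
19.9833 [ 0.36  0.65  1.7  -0.    0.31 -1.58] [0.6097 0.3505 0.125 ] grip 0.0621 F [ 0.2 -0.4 -0.7]
reel underside in post mm [-1.3  0.1  7.5] tool z in post [ 0.    -0.001 -1.   ]
rot needed (world rotvec) [0.0006 0.0005 0.0004] axes [[0.826, 0.313, 0.469], [-0.355, 0.935, 0.0], [-0.439, -0.167, 0.883]]
```

Call:
send_rows:
  increments: [0, 0, 0, 0.08, 0.03, -0.16, 0.6, 0, 0, 0, 0.08, 0.03, -0.16, 0.6, 0, 0, 0, 0.08, 0.03, -0.16, 0.6, 0, 0, 0, 0, 0, 0, 0.6, 0, 0, 0, 0, 0, 0, 0.6]

```text
time: 20.4
position: [0.6121, 0.3514, 0.1201]
tool_rot: [-0.179, 0.954, 0.042, 0.238]
ft_force: [-0.4, -0.0, -0.8]
grip_width: 0.062
grip_force: 25.0
```

Call:
send_rows:
  increments: [0, 0, 0, 0, 0, 0, 0.72, 0, 0, 0, 0, 0, 0, 0.8, 0, 0, 0, 0, 0, 0, 0.9, 0, 0, 0, 0, 0, 0, 1, 0, 0, 0, 0, 0, 0, 1, 0, 0, 0, 0, 0, 0, 1, 0, 0, 0, 0, 0, 0, 1]

```text
time: 20.98
position: [0.6122, 0.3514, 0.1204]
tool_rot: [-0.179, 0.954, 0.042, 0.238]
ft_force: [0.0, 0.0, -0.7]
grip_width: 0.0858
grip_force: 0.0
```

Call:
send_rows:
  increments: [0, 0, 0, -0.2, -0.08, 0.4, 1, 0, 0, 0, -0.4, -0.16, 0.8, 1, 0, 0, 0, -0.9, -0.34, 1.8, 1, 0, 0, 0, -1.1, -0.42, 2.2, 1, 0, 0, 0, -1.1, -0.42, 2.2, 1, 0, 0, 0, -1.1, -0.42, 2.2, 1, 0, 0, 0, -1.1, -0.42, 2.2, 1, 0, 0, 0, -1.1, -0.42, 2.2, 1, 0, 0, 0, 0, 0, 0, 1, 0, 0, 0, 0, 0, 0, 1, 0, 0, 0, 0, 0, 0, 1]

```text
time: 21.9
position: [0.5418, 0.3244, 0.2604]
tool_rot: [-0.179, 0.954, 0.042, 0.238]
ft_force: [-0.4, -0.7, -0.4]
grip_width: 0.0869
grip_force: 0.0
```

```bash
python3 - <<'E'
from relb import *
C={n:cam(n) for n in('wrist','scene','top')}
bg=lambda c:cv2.cvtColor(c['image'],cv2.COLOR_RGB2BGR)
from scipy.optimize import least_squares
for n,c in C.items():
    dump(c,n+'10.pkl');im=c['image'].astype(int);R,G,B=im[...,0],im[...,1],im[...,2]
    P,u=depthpts(c,(B>R+40)&(B>G+15));L=(P-f)@F;L=L[(np.linalg.norm(L,axis=1)<.06)]
    t=L[(L[:,2]>.026)&(L[:,2]<.045)];print(n,len(L),'z pct',np.percentile(L[:,2],[2,50,90,98]).round(4),'top xy',np.percentile(t[:,:2],[1,99],0).round(4).tolist())
    A=np.c_[t[:,:2],np.ones(len(t))];print(' top slope',np.linalg.lstsq(A,t[:,2],rcond=None)[0].round(4))
    plane_fit(c)
cv2.imwrite('pics/m10.png',np.vstack([np.hstack([cv2.resize(bg(C['scene'])[130:230,300:460],(400,250)),bg(C['wrist'])[:250,120:520]]),np.hstack([cv2.resize(bg(C['top'])[90:240,170:410],(400,250)),cv2.resize(bg(C['top'])[100:250,330:570],(400,250))])]))
E
```

```text
21.9 [ 0.36  0.36  1.76 -0.    0.53 -1.58] [0.5418 0.3244 0.2604] grip 0.0869 F [-0.4 -0.7 -0.4]
reel underside in post mm [-1.900e+00 -1.000e-01  1.612e+02] tool z in post [ 0.001 -0.001 -1.   ]
rot needed (world rotvec) [0.0005 0.0008 0.0004] axes [[0.826, 0.313, 0.469], [-0.355, 0.935, 0.0], [-0.439, -0.167, 0.883]]
wrist 2675 z pct [0.0149 0.0305 0.0314 0.032 ] top xy [[-0.033, -0.0285], [0.0259, 0.0295]]
 top slope [ 0.0029 -0.0037  0.0306]
plane 11153 [-0.4396 -0.1633  0.8832] tilt 27.97 off at foot mm 0.59
scene 282 z pct [0.0027 0.0205 0.0303 0.0311] top xy [[-0.0316, -0.032], [0.0268, 0.0265]]
 top slope [-0.0218  0.0189  0.0298]
plane 258 [-0.457  -0.1733  0.8724] tilt 29.26 off at foot mm 1.9
top 279 z pct [0.0149 0.0294 0.0317 0.0331] top xy [[-0.0287, -0.0289], [0.027, 0.0281]]
 top slope [0.0049 0.0082 0.0297]
plane 239 [-0.4437 -0.1631  0.8812] tilt 28.21 off at foot mm -0.14
```

View pics/m10.png

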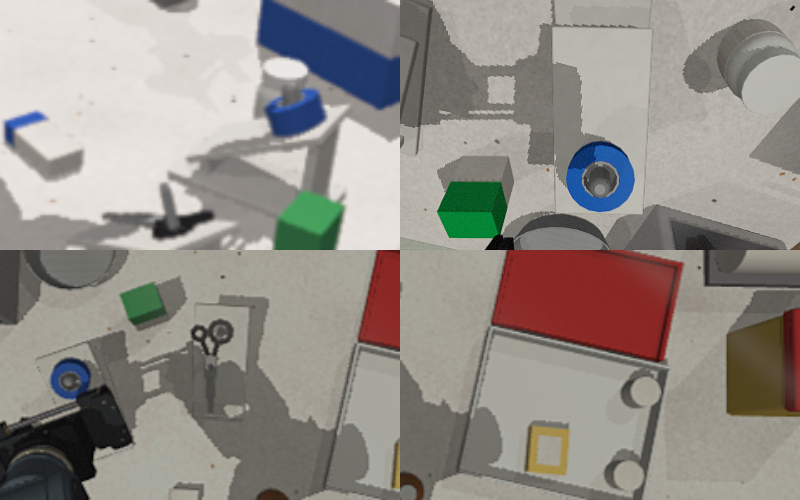

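The reel sits on the post with its top 30 mm above the board and parallel to it, at (600,178) in the wrist crop. The shears still hang at (215,350) in the top crop, and everything else is in place. Handing in.

```bash
python3 -c "
from rig import robot
print(robot.hand_in())"
```

```text
the job is handed in; nothing more can be done
None
```

The shears hang by their larger ring on the thin peg, points down the slope, and the tape reel is fully home on the thick post. The job was handed in at about 22 s; `hand_in()` returned no verdict, so this rests on my last camera check.

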